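# Sweep the rejected lens caps into the reject bay

## Robot

A 6-joint arm with a two-finger parallel gripper is mounted at the origin on the work surface. World frame = base frame: x ahead of the robot, y to its left, z up, the work surface at z = 0. Lengths are in m, angles in rad, forces in N, time in s.
With the tool pointing down it reaches from about 0.375 to 0.925 m from the base axis. Payload 5.7 kg.
Tool frame: the origin (TCP) lies midway between the tips of the shut fingers; the grasp point (between the pads) lies 19 mm behind it (grip_point_offset is the distance from the TCP to the grasp point, in m); z points along the fingers, y is the line along which they close (so a half turn about z gives the same grasp; the last joint's range is limited). The gripper opens to 88 mm and grips with 3 to 60 N. Pads are 20 mm wide; open, the fingers measure 115 mm over their backs; the gripper's body (75 mm by 178 mm) begins 61 mm behind the grasp point.
Start: joints at [1.143, 0.359, 1.51, -0, 1.272, -0.115], TCP at [0.185, 0.571, 0.223] pointing down, gripper open.
Joint ranges: [-2.97, 2.97], [-1.01, 2.36], [0.21, 2.38], [-0.96, 4.11], [0.2, 2.71], [-2.98, 2.98]. Speed limits (rad/s): [2.39, 2.39, 3.14, 3.14, 3.14, 3.14].

## Interface

Orientations are given as a unit quaternion [x, y, z, w].
In Python, from bench import read_state, snapshot, camera_model, sign_off, grip_point_offset gives the robot as it stands. The module is installed in compiled form; this text tells all that it offers.
- The arm moves only by the tool play_rows, never from a script. Its arguments are lists of equal length, an entry for each row: "grip": the opening, from 0 (shut) to 1 (fully open); "linear": the shift along the tool's x, y, z in mm, a list of three; "turn": the turn about the tool's z in rad. A call has 1 to 10 rows; each row shifts and turns the commanded pose from where the row before left it, along the tool's axes as they then stand; what a row does not reach is not made up. A row lasts 1/12 s, in which the tool goes at most 41.7 mm and 7.16 degrees, less where a joint would pass 70% of its speed; a pose out of reach is approached as far as the arm can. A call with a gripper value outside its range is refused whole. The fingers move at their own pace and stop on an object; "squeeze" is the grip in N (left out, the last holds). Time passes only in rows, so rows that do not move let the fingers close. It gives the time, the measured TCP pose, the force, the opening and the grip force at its end, in the units of the state.
- read_state(): the state, without advancing time (a new reading comes with each control period).
- snapshot(name): name is "scene" or "top" or "wrist"; returns the picture (400x640x3 uint8, red, green, blue); there is no depth.
- camera_model(name): a dict with "fx", "fy", "cx", "cy" (pixels), "dist" ([k1, k2, p1, p2, k3] as OpenCV has them; the pictures are not rectified), "world_to_cam" (4x4, takes a point from world to camera coordinates). Camera axes: x right, y down, z forward; pixel columns grow to the right and rows downward; lengths in m; the calibration is good to about 2 mm. A picture is of the moment at which its call begins: read the wrist's pose just before it. camera_model takes no time and is no camera call; for the wrist camera it gives the pose at the moment of the call.
- sign_off(): hands the job in; it is judged then, once.
The state is a dict: "time_s": time; "joints": joint angles; "qvel": joint speeds; "joint_torque": joint torques, N m; "tcp_pos": TCP position; "tcp_rot": TCP orientation; "wrist_force": force on the tool from outside, world axes, zero at the start; "wrist_torque": the same for the moment, N m; "gripper_width": finger opening in m; "grip_force": force on a finger pad.
Only numpy, scipy, OpenCV 4.12 (cv2) and the standard library are available. Lean on these libraries where they do the work, as an engineer would, in place of code of your own. Each camera call takes 0.05 s, during which the arm holds its last target. There are 200 camera calls.

## Task

Clear the inspection desk of rejects: with your fingertips, sweep the three black lens caps with red dots across the desk and through the open side of the red three-sided bay, until each lies flat and wholly inside it. Push them from the side, smoothly and without flicking; do not pinch or lift any cap. Leave the cap with the green dot and everything else on the desk where it is.

Things in the scene. Friction and masses are not known exactly. Their poses are not given: they have to be found in the camera images.
- bay: the reject bay: a red three-sided fence fixed to the desk, 140 mm deep along its x (from -70 to +70 mm), 240 mm wide along its y (from -120 to +120 mm), walls 5 mm thick and 30 mm high; its whole -x side (the mouth, at x = -70 mm, 230 mm clear between the side walls) is open, with no sill; it has no floor of its own (the pale tint inside is level with the desk), so caps slide straight in; origin at its centre on the desk. +x points from the mouth to the back wall
- cap_a: a black round lens end cap, 40 mm diameter, 14 mm high, about 35 g, lying flat on the desk with a red dot (22 mm across) on top; origin at the centre of its underside, z up; slides freely on the desk; a reject
- cap_b: a black round lens end cap, 40 mm diameter, 14 mm high, about 35 g, lying flat on the desk with a red dot (22 mm across) on top; origin at the centre of its underside, z up; slides freely on the desk; a reject
- cap_c: a black round lens end cap, 40 mm diameter, 14 mm high, about 35 g, lying flat on the desk with a red dot (22 mm across) on top; origin at the centre of its underside, z up; slides freely on the desk; a reject
- cap_ok: a black round lens end cap, 40 mm diameter, 14 mm high, about 35 g, lying flat on the desk with a green dot (22 mm across) on top; origin at the centre of its underside, z up; slides freely on the desk; a good cap; bystander
- barrel: a black ribbed lens barrel standing upright, 54 mm diameter, 70 mm high, 250 g; bystander; origin at the centre of its underside
- phone: a black smartphone lying flat, 150 x 73 x 9 mm, long along its x; bystander; origin at the centre of its underside
- mouse: a black computer mouse, 100 x 60 mm and 35 mm high, long along its x; bystander; origin at the centre of its underside
- marker: a blue square-section marker pen with a white cap, 138 mm long along its x, 14 mm thick; bystander; origin at the centre of its underside

How it is judged:
By the outcome, as a careful person would: the job done as asked, in the order asked, and still so for the second after the job is handed in, with the robot touching nothing.
It also fails if it takes over 64 s, if anything falls off the work surface, if the arm or the gripper's body presses on something with over 40 N, if the wrist force passes 120 N, or if a joint passes its speed limit or range.

## Working session

There is one attempt and no reset: what is moved stays moved. The work goes in short steps, Python scripts to look and compute and a tool call to move; the robot and the scene stay as the last step left them, time stands still between calls to the robot, and variables do not carry over. Pictures are saved under pics/ and viewed, at most 10 in all, crops included, and the job is handed in when it is done.

Besides the shell and the picture viewer there is one more tool, called by a JSON object that holds its "op" and its "data". play_rows: Moves the arm, as the interface text tells. Its arguments: {"type":"object","properties":{"grip":{"type":"array","items":{"type":"number"}},"linear":{"type":"array","items":{"type":"array","items":{"type":"number"}}},"turn":{"type":"array","items":{"type":"number"}},"squeeze":{"type":"number"}},"required":["grip","linear","turn"]}

```bash
mkdir -p pics; cat > h.py <<'E'
import numpy as np, cv2
from bench import *
def ray(name,uv,z,m=None):
    m=m or camera_model(name)
    K=np.array([[m['fx'],0,m['cx']],[0,m['fy'],m['cy']],[0,0,1]])
    p=cv2.undistortPoints(np.array(uv,float).reshape(-1,1,2),K,np.array(m['dist'],float)).reshape(-1,2)
    T=np.array(m['world_to_cam']);R,t=T[:3,:3],T[:3,3]
    c=-R.T@t; d=np.c_[p,np.ones(len(p))]@R
    return c+d*((z-c[2])/d[:,2])[:,None]
def blobs(im,kind,amin=15):
    h=cv2.cvtColor(im,cv2.COLOR_RGB2HSV);H,S,V=[h[...,i].astype(int) for i in range(3)]
    m={'red':((H<10)|(H>170))&(S>120)&(V>60),'green':(H>40)&(H<85)&(S>100)&(V>50),'blue':(H>95)&(H<130)&(S>110)&(V>50)}[kind].astype(np.uint8)
    n,l,s,c=cv2.connectedComponentsWithStats(m)
    return [(c[i],s[i]) for i in range(1,n) if s[i][4]>=amin]
def save(im,n): cv2.imwrite('pics/'+n,im[...,::-1])
E
python3 - <<'E'
from h import *
for n in ('top','scene'):
    im=snapshot(n);save(im,n+'0.png')
    for k in ('red','green','blue'):
        for c,s in blobs(im,k): print(n,k,c.round(1),s,ray(n,[c],0.014)[0].round(4))
s=read_state();print(s['time_s'],s['tcp_pos'],s['tcp_rot'],s['gripper_width'],grip_point_offset)
E
```

```text
top red [149.6 239.1] [126 175  79 121 477] [0.4925 0.3107 0.014 ]
top red [378.7 209.5] [374 205  10  10  83] [ 0.57   -0.1916  0.014 ]
top red [331.1 238.1] [326 233  11  11  84] [ 0.5046 -0.0884  0.014 ]
top red [286.5 261.6] [282 257  10  10  85] [0.4517 0.0066 0.014 ]
top red [  6.9 317.5] [  0 295  21  66 667] [0.3148 0.6093 0.014 ]
top green [102.9  37.7] [  0  36 200   5 608] [0.9775 0.4774 0.014 ]
top green [211.   38.4] [200  36  25   5  69] [0.9772 0.2106 0.014 ]
top green [256.4  38.5] [231  37  52   4 151] [0.9779 0.1007 0.014 ]
top green [288.6  38.6] [284  37  10   4  20] [0.9789 0.0232 0.014 ]
top green [303.5  39.6] [297  38  13   4  32] [ 0.9767 -0.0127  0.014 ]
top green [370.7  40.2] [311  38 118   6 389] [ 0.9776 -0.1732  0.014 ]
top green [517.9  43.1] [429  39 184   9 701] [ 0.9774 -0.5232  0.014 ]
top green [629.1  47.4] [613  44  27  17 106] [ 0.9738 -0.7893  0.014 ]
top green [288.8 177.2] [284 173  11  10  79] [0.6383 0.009  0.014 ]
top green [  8.9 292.2] [  2 290  14   6  60] [0.3684 0.6132 0.014 ]
top green [  4.3 387.8] [  1 370   7  30  85] [0.1714 0.5
[... 589 characters left out ...]
 43.8 158.1] [ 22 137  44  43  54] [ 0.5168 -0.818   0.014 ]
scene green [  8.  195.3] [  0 185  17  19  30] [ 0.6583 -0.8133  0.014 ]
scene green [339.1 238.9] [334 235  11   9  85] [0.6382 0.0065 0.014 ]
scene green [ 25.1 358.3] [  0 351  52  16 158] [ 1.0012 -0.4908  0.014 ]
scene green [123.1 381.3] [ 49 362 145  38 457] [ 1.0012 -0.3003  0.014 ]
scene blue [320.3   4.2] [319   0   4  10  22] [-0.6653 -0.2823  0.014 ]
scene blue [330.6   4.5] [326   0  10  12  71] [-0.6685 -0.2357  0.014 ]
scene blue [382.3 300.4] [358 295  50  12 285] [0.7683 0.1099 0.014 ]
0.1 [0.1843867  0.57030554 0.22191873] [ 1.55763400e-01  9.87794045e-01 -8.02068213e-04 -2.12298382e-04] 0.0876921474249222 0.0187
```

View pics/top0.png

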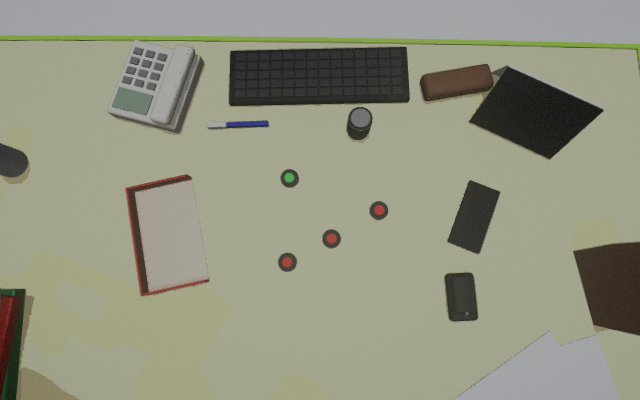

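View pics/scene0.png

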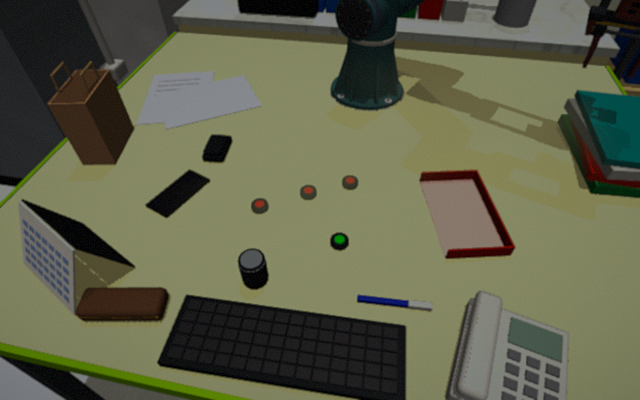

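The top view shows the red-dot caps at pixels (379,210), (331,238) and (287,262), and the green-dot cap at (289,177). The bay is at about (167,235) with its mouth facing right. The scene view agrees with this. Next I'll measure the bay.

```bash
python3 - <<'E'
from h import *
im=cv2.imread('pics/top0.png')[...,::-1]
h=cv2.cvtColor(im,cv2.COLOR_RGB2HSV).astype(int)
m=(((h[...,0]<10)|(h[...,0]>170))&(h[...,1]>120)&(h[...,2]>60)).astype(np.uint8)
m[:,:115]=0;m[:,220:]=0
p=cv2.findNonZero(m)
hull=cv2.convexHull(p)
q=cv2.approxPolyDP(hull,6,True).reshape(-1,2);print(q.tolist())
for z in (0,.03):print(z,ray('top',q,z).round(4).tolist())
r=cv2.boxPoints(cv2.minAreaRect(p));print(r.tolist(),ray('top',r,.03).round(4).tolist())
m=camera_model('top');T=np.array(m['world_to_cam']);print(-T[:3,:3].T@T[:3,3])
E
```

```text
[[204, 281], [141, 295], [126, 188], [186, 175]]
0 [[0.4049, 0.1876, 0.0], [0.3708, 0.3246, 0.0], [0.6084, 0.3842, 0.0], [0.6418, 0.2474, 0.0]]
0.03 [[0.4066, 0.1777, 0.03], [0.3738, 0.3097, 0.03], [0.6027, 0.3671, 0.03], [0.6348, 0.2353, 0.03]]
[[121.88107299804688, 185.30609130859375], [185.88583374023438, 174.3338623046875], [204.76132202148438, 284.44091796875], [140.75656127929688, 295.41314697265625]] [[0.6085, 0.3771, 0.03], [0.6363, 0.2357, 0.03], [0.3996, 0.1756, 0.03], [0.3729, 0.3102, 0.03]]
[ 0.45166574 -0.08000087  0.81322603]
```

```bash
python3 - <<'E'
from h import *
im=cv2.imread('pics/top0.png')[165:305,110:225]
cv2.imwrite('pics/bay.png',cv2.resize(im,None,fx=4.2,fy=4.2,interpolation=cv2.INTER_CUBIC))
E
```

```text
(no output)
```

View pics/bay.png

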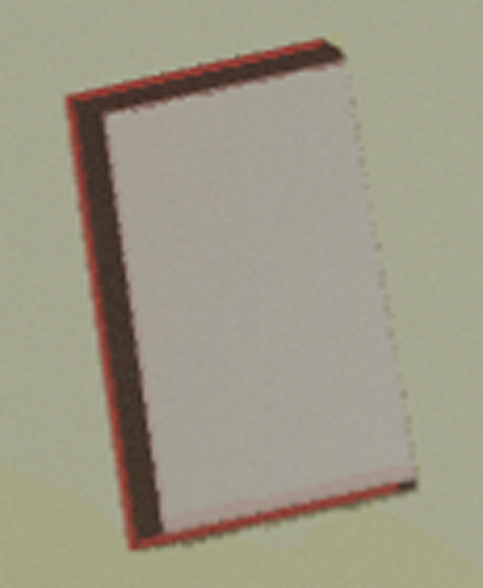

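The bay measures about 236 x 136 mm against the given 240 x 140. Its centre is about (0.505, 0.272) and its +x yaw about 104°. I'll push each cap straight along world +y, cradled between two partly open fingertips. First I turn the tool so its x points along world +y, with the gap set to 26 mm.

{"op": "play_rows", "data": {"grip": [0.3,0.3,0.3,0.3,0.3,0.3,0.3,0.3,0.3,0.3], "linear": [[0,0,0],[0,0,0],[0,0,0],[0,0,0],[0,0,0],[0,0,0],[0,0,0],[0,0,0],[0,0,0],[0,0,0]], "turn": [0.12,0.12,0.124,0.124,0.124,0.124,0.124,0.124,0.124,0.124]}}

```text
time_s: 0.93
tcp_pos: [0.1845, 0.5705, 0.2222]
tcp_rot: [0.7, 0.714, -0.001, 0.0]
wrist_force: [-0.5, -0.7, -0.9]
gripper_width: 0.0274
grip_force: 0.0
```

{"op": "play_rows", "data": {"grip": [0.3,0.3,0.3,0.3,0.3,0.3,0.3,0.3,0.3,0.3], "linear": [[0,0,0],[-12,14,0],[-25,28,0],[-25,28,0],[-25,28,0],[-25,28,0],[-25,28,0],[-25,28,0],[-30,14,0],[-35,6,0]], "turn": [0.026,0,0,0,0,0,0,0,0,0]}}

```text
time_s: 1.77
tcp_pos: [0.3892, 0.3431, 0.2224]
tcp_rot: [0.707, 0.707, 0.001, 0.0]
wrist_force: [1.3, -0.9, 1.1]
gripper_width: 0.0261
grip_force: 0.0
```

{"op": "play_rows", "data": {"grip": [0.3,0.3,0.3,0.3,0.3,0.3,0.3,0.3,0.3,0.3], "linear": [[-37,6,0],[-37,6,0],[-37,6,0],[-37,6,0],[-37,6,0],[-37,6,0],[-37,6,0],[-37,6,0],[-37,6,0],[-37,6,0]], "turn": [0,0,0,0,0,0,0,0,0,0]}}

```text
time_s: 2.6
tcp_pos: [0.4462, -0.0279, 0.2226]
tcp_rot: [0.707, 0.707, -0.0, -0.0]
wrist_force: [1.1, -0.8, -0.4]
gripper_width: 0.0261
grip_force: 0.0
```

{"op": "play_rows", "data": {"grip": [0.3,0.3,0.3,0.3], "linear": [[-23,3,10],[0,0,30],[0,0,20],[0,0,0]], "turn": [0,0,0,0]}}

```text
time_s: 2.93
tcp_pos: [0.4465, -0.0491, 0.1593]
tcp_rot: [0.708, 0.707, -0.002, -0.003]
wrist_force: [-0.1, 0.4, 0.4]
gripper_width: 0.0267
grip_force: 0.0
```

```bash
python3 - <<'E'
from h import *
s=read_state();print(s['tcp_pos'],s['tcp_rot'])
im=snapshot('wrist');m=camera_model('wrist');save(im,'w0.png')
for k in ('red','green'):
    for c,st in blobs(im,k,60): print(k,c.round(1),st,ray('wrist',[c],0.014,m)[0].round(4))
E
```

```text
[ 0.44646135 -0.04906052  0.15930179] [ 0.70767707  0.7065265  -0.00188194 -0.00315004]
red [325.2 131.2] [312 118  27  28 591] [0.4504 0.0058 0.014 ]
red [380.8 232.5] [369 221  25  24 476] [ 0.5042 -0.0897  0.014 ]
green [535.9 128.4] [522 115  28  28 609] [0.6383 0.0085 0.014 ]
```

View pics/w0.png

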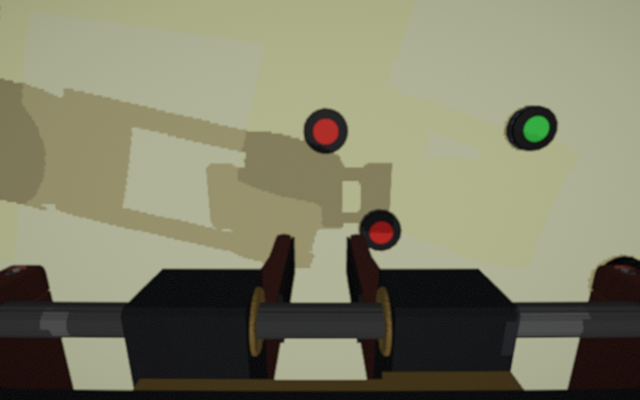

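The wrist view shows the first cap at pixel (325,131) and the green-dot cap at (536,128). Both positions agree with the top view to about 1 mm. Descending behind the first cap.

{"op": "play_rows", "data": {"grip": [0.3,0.3,0.3,0.3,0.3,0.3,0.3], "linear": [[0,4,30],[0,0,35],[0,0,35],[0,0,25],[0,0,10],[0,0,0],[0,0,0]], "turn": [0,0,0,0,0,0,0]}}

```text
time_s: 3.57
tcp_pos: [0.4543, -0.049, 0.0282]
tcp_rot: [0.707, 0.707, 0.0, 0.0]
wrist_force: [-0.3, -0.2, 0.7]
gripper_width: 0.0263
grip_force: 0.0
```

{"op": "play_rows", "data": {"grip": [0.3,0.3,0.3,0.3,0.3,0.3,0.3,0.3,0.3,0.3], "linear": [[0,-2,12],[0,0,8],[0,0,2],[6,0,0],[6,0,0],[6,0,0],[6,0,0],[6,0,0],[6,0,0],[7,0,0]], "turn": [0,0,0,0,0,0,0,0,0,0]}}

```text
time_s: 4.4
tcp_pos: [0.4518, -0.0055, 0.0058]
tcp_rot: [0.707, 0.707, 0.0, 0.0]
wrist_force: [-0.4, -0.1, 0.3]
gripper_width: 0.0268
grip_force: 0.4
```

{"op": "play_rows", "data": {"grip": [0.3,0.3,0.3,0.3,0.3,0.3,0.3,0.3,0.3,0.3], "linear": [[8,0,0],[9,0,0],[10,0,0],[10,0,0],[10,0,0],[10,0,0],[10,0,0],[10,0,0],[8,0,0],[6,0,0]], "turn": [0,0,0,0,0,0,0,0,0,0]}}

```text
time_s: 5.23
tcp_pos: [0.4515, 0.0859, 0.0057]
tcp_rot: [0.707, 0.707, -0.0, -0.0]
wrist_force: [-0.7, -0.7, 1.3]
gripper_width: 0.0263
grip_force: 0.6
```

```bash
python3 - <<'E'
from h import *
s=read_state();print(s['tcp_pos'])
im=snapshot('wrist');m=camera_model('wrist');save(im,'w1.png')
for k in ('red','green'):
    for c,st in blobs(im,k,60): print(k,c.round(1),st,ray('wrist',[c],0.014,m)[0].round(4))
E
```

```text
[0.45154656 0.08591443 0.0056575 ]
red [194.4  27.7] [179   0  30  58 760] [0.3987 0.1906 0.014 ]
red [320. 213.] [ 296  190   49   47 1782] [0.4505 0.111  0.014 ]
```

View pics/w1.png

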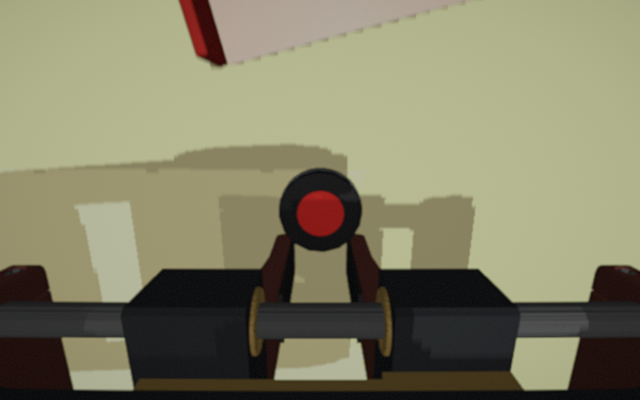

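The cap at pixel (320,213) is cradled 25 mm ahead of the TCP. The bay's near wall end, at about (225,65), clears the finger path by about 14 mm. Continuing the push.

{"op": "play_rows", "data": {"grip": [0.3,0.3,0.3,0.3,0.3,0.3,0.3,0.3,0.3,0.3], "linear": [[6,0,0],[8,0,0],[10,0,0],[10,0,0],[10,0,0],[10,0,0],[10,0,0],[10,0,0],[10,0,0],[10,0,0]], "turn": [0,0,0,0,0,0,0,0,0,0]}}

```text
time_s: 6.12
tcp_pos: [0.4516, 0.1799, 0.0056]
tcp_rot: [0.707, 0.707, -0.0, 0.0]
wrist_force: [-0.2, -0.2, 0.1]
gripper_width: 0.0262
grip_force: 0.2
```

{"op": "play_rows", "data": {"grip": [0.3,0.3,0.3,0.3,0.3,0.3,0.3,0.3,0.3,0.3], "linear": [[10,0,0],[10,0,0],[10,0,0],[10,0,0],[10,0,0],[9,0,0],[7,0,0],[5,0,0],[3,0,0],[1,0,0]], "turn": [0,0,0,0,0,0,0,0,0,0]}}

```text
time_s: 6.95
tcp_pos: [0.4516, 0.2543, 0.0056]
tcp_rot: [0.707, 0.707, -0.0, 0.0]
wrist_force: [0.4, 0.2, -0.8]
gripper_width: 0.0266
grip_force: 0.2
```

```bash
cat > look.py <<'E'
from h import *
s=read_state();print(s['tcp_pos'])
c0=np.array([.5045,.2725]);ex=np.array([-.2385,.971]);ey=np.array([-.971,-.2385])
for n in ('wrist','top'):
    im=snapshot(n);m=camera_model(n)
    for k in ('red','green'):
        for c,st in blobs(im,k,25):
            p=ray(n,[c],0.014,m)[0]
            if max(st[2],st[3])<70 and .35<p[0]<.9: print(n,k,c.round(0),st[2:],p.round(4)[:2],'bay',((p[:2]-c0)@ex).round(3),((p[:2]-c0)@ey).round(3))
    if n=='top': save(im,'last.png')
E
python3 look.py
```

```text
[0.45160876 0.25426055 0.00562636]
wrist red [320. 213.] [  49   47 1808] [0.4506 0.2788] bay 0.019 0.051
wrist red [621. 268.] [19  4 36] [0.6006 0.2503] bay -0.045 -0.088
top red [144. 196.] [ 61  60 229] [0.589  0.3333] bay 0.039 -0.097
top red [379. 209.] [10 10 81] [ 0.57   -0.1918] bay -0.466 0.047
top red [331. 238.] [11 11 82] [ 0.5048 -0.0883] bay -0.35 0.086
top red [164. 258.] [ 3 11 29] [0.4529 0.2748] bay 0.015 0.05
top red [186. 285.] [37 10 61] [0.3971 0.2207] bay -0.025 0.117
top green [289. 177.] [11  9 78] [0.6384 0.0087] bay -0.288 -0.067
```

Cap A is inside, at bay (19, 51) mm with 26 mm to spare. I'll back off, lift and go behind cap B.

{"op": "play_rows", "data": {"grip": [0.3,0.3,0.3,0.3,0.3,0.3,0.3,0.3,0.3,0.3], "linear": [[-6,0,0],[-12,0,0],[-17,0,0],[0,0,-30],[0,0,-30],[-30,4,-5],[-37,6,0],[-37,6,0],[-37,6,0],[-37,6,0]], "turn": [0,0,0,0,0,0,0,0,0,0]}}

```text
time_s: 7.88
tcp_pos: [0.4789, 0.0381, 0.0708]
tcp_rot: [0.707, 0.707, -0.0, 0.0]
wrist_force: [0.8, 0.1, -0.9]
gripper_width: 0.0264
grip_force: 0.0
```

{"op": "play_rows", "data": {"grip": [0.3,0.3,0.3,0.3,0.3,0.3,0.3,0.3,0.3,0.3], "linear": [[-37,6,0],[-37,6,0],[-37,6,0],[-37,6,0],[-25,0,0],[-12,0,0],[0,0,0],[0,0,25],[0,0,15],[0,0,0]], "turn": [0,0,0,0,0,0,0,0,0,0]}}

```text
time_s: 8.72
tcp_pos: [0.5005, -0.142, 0.0283]
tcp_rot: [0.707, 0.707, -0.001, -0.003]
wrist_force: [0.3, 0.3, -0.9]
gripper_width: 0.0262
grip_force: 0.0
```

{"op": "play_rows", "data": {"grip": [0.3,0.3,0.3,0.3,0.3,0.3,0.3,0.3,0.3,0.3], "linear": [[0,4,12],[0,0,9],[0,0,2],[6,0,0],[6,0,0],[6,0,0],[6,0,0],[6,0,0],[7,0,0],[8,0,0]], "turn": [0,0,0,0,0,0,0,0,0,0]}}

```text
time_s: 9.55
tcp_pos: [0.5078, -0.0985, 0.0079]
tcp_rot: [0.707, 0.707, 0.0, 0.0]
wrist_force: [0.1, -1.0, 0.7]
gripper_width: 0.0262
grip_force: 0.2
```

{"op": "play_rows", "data": {"grip": [0.3,0.3,0.3,0.3,0.3,0.3,0.3,0.3,0.3,0.3], "linear": [[9,0,0],[10,0,0],[10,0,0],[10,0,0],[10,0,0],[10,0,0],[10,0,0],[10,0,0],[10,0,0],[10,0,0]], "turn": [0,0,0,0,0,0,0,0,0,0]}}

```text
time_s: 10.38
tcp_pos: [0.5076, 0.0008, 0.0077]
tcp_rot: [0.707, 0.707, -0.0, -0.0]
wrist_force: [-0.5, -0.7, 1.0]
gripper_width: 0.0265
grip_force: 0.5
```

```bash
python3 look.py
```

```text
[0.50757622 0.00083419 0.00765467]
wrist red [320. 212.] [  48   46 1727] [0.5062 0.0268] bay -0.239 0.057
wrist green [582. 242.] [  47   48 1767] [0.6349 0.0115] bay -0.285 -0.064
top red [379. 210.] [10 10 80] [ 0.5698 -0.1919] bay -0.467 0.047
top green [289. 177.] [11  8 69] [0.6396 0.0089] bay -0.288 -0.068
top green [  9. 292.] [13  6 37] [0.3684 0.612 ] bay 0.362 0.051
```

{"op": "play_rows", "data": {"grip": [0.3,0.3,0.3,0.3,0.3,0.3,0.3,0.3,0.3,0.3], "linear": [[8,0,0],[10,0,0],[10,1,0],[10,0,0],[10,0,0],[10,1,0],[10,0,0],[10,0,0],[10,1,0],[10,0,0]], "turn": [0,0,0,0,0,0,0,0,0,0]}}

```text
time_s: 11.32
tcp_pos: [0.5108, 0.0989, 0.0077]
tcp_rot: [0.707, 0.707, 0.0, 0.0]
wrist_force: [-0.3, 0.4, 0.8]
gripper_width: 0.0265
grip_force: 0.1
```

{"op": "play_rows", "data": {"grip": [0.3,0.3,0.3,0.3,0.3,0.3,0.3,0.3,0.3,0.3], "linear": [[10,0,0],[10,0,0],[10,0,0],[10,0,0],[10,0,0],[10,0,0],[10,0,0],[10,0,0],[10,0,0],[10,0,0]], "turn": [0,0,0,0,0,0,0,0,0,0]}}

```text
time_s: 12.15
tcp_pos: [0.5105, 0.1988, 0.0076]
tcp_rot: [0.707, 0.707, -0.0, 0.0]
wrist_force: [0.0, 0.4, 0.3]
gripper_width: 0.0262
grip_force: 0.1
```

{"op": "play_rows", "data": {"grip": [0.3,0.3,0.3,0.3,0.3,0.3,0.3,0.3,0.3,0.3], "linear": [[10,0,0],[10,0,0],[10,0,0],[9,0,0],[8,0,0],[6,0,0],[4,0,0],[2,0,0],[1,0,0],[0,0,0]], "turn": [0,0,0,0,0,0,0,0,0,0]}}

```text
time_s: 12.98
tcp_pos: [0.5106, 0.2578, 0.0076]
tcp_rot: [0.707, 0.707, -0.0, 0.0]
wrist_force: [-0.1, -1.0, 0.0]
gripper_width: 0.0264
grip_force: 0.0
```

```bash
python3 look.py
```

```text
[0.51057417 0.25781228 0.0076433 ]
wrist red [320. 211.] [  49   47 1779] [0.5095 0.2826] bay 0.009 -0.007
wrist red [198. 219.] [  48   46 1721] [0.4509 0.2789] bay 0.019 0.051
wrist red [ 21. 267.] [13  4 29] [0.3588 0.2534] bay 0.016 0.146
wrist red [621. 268.] [20  5 39] [0.6615 0.2527] bay -0.057 -0.148
wrist red [108. 361.] [  56   54 1961] [0.3937 0.1973] bay -0.047 0.125
top red [175. 177.] [23  6 43] [0.6327 0.266 ] bay -0.037 -0.123
top red [130. 190.] [11 11 48] [0.6023 0.367 ] bay 0.068 -0.117
top red [379. 210.] [10 10 80] [ 0.5698 -0.1919] bay -0.467 0.047
top red [164. 230.] [ 4  9 28] [0.5134 0.2802] bay 0.005 -0.01
top red [163. 286.] [ 67  23 176] [0.3916 0.271 ] bay 0.026 0.11
top green [289. 177.] [11  9 79] [0.6386 0.0091] bay -0.288 -0.067
```

Cap B is in, at bay (9, -7) mm. Now cap C.

{"op": "play_rows", "data": {"grip": [0.3,0.3,0.3,0.3,0.3,0.3,0.3,0.3,0.3,0.3], "linear": [[-6,0,0],[-12,0,0],[-17,0,0],[0,0,-30],[0,0,-30],[-30,4,-5],[-38,5,0],[-38,5,0],[-38,5,0],[-38,5,0]], "turn": [0,0,0,0,0,0,0,0,0,0]}}

```text
time_s: 13.92
tcp_pos: [0.534, 0.0381, 0.0729]
tcp_rot: [0.707, 0.707, -0.0, 0.0]
wrist_force: [0.5, 0.4, 0.0]
gripper_width: 0.0265
grip_force: 0.0
```

{"op": "play_rows", "data": {"grip": [0.3,0.3,0.3,0.3,0.3,0.3,0.3,0.3,0.3,0.3], "linear": [[-38,5,0],[-38,5,0],[-38,5,0],[-38,5,0],[-38,5,0],[-38,5,0],[-30,4,0],[-20,1,0],[-8,0,0],[0,0,0]], "turn": [0,0,0,0,0,0,0,0,0,0]}}

```text
time_s: 14.75
tcp_pos: [0.5688, -0.2476, 0.0725]
tcp_rot: [0.708, 0.706, -0.0, 0.0]
wrist_force: [-1.0, 0.4, -0.5]
gripper_width: 0.0262
grip_force: 0.0
```

```bash
python3 look.py
```

```text
[ 0.56880343 -0.24758858  0.07252214]
wrist red [319. 136.] [  37   38 1095] [ 0.5671 -0.1899] bay -0.464 0.049
top red [379. 209.] [11 10 86] [ 0.5702 -0.1919] bay -0.467 0.047
top red [163. 231.] [10 10 82] [0.512  0.2831] bay 0.009 -0.01
top red [162. 258.] [11 10 81] [0.4531 0.2792] bay 0.019 0.048
top green [289. 177.] [10  9 75] [0.6385 0.0091] bay -0.288 -0.067
```

{"op": "play_rows", "data": {"grip": [0.3,0.3,0.3,0.3,0.3,0.3,0.3,0.3,0.3,0.3], "linear": [[0,0,20],[0,0,25],[0,0,15],[0,0,6],[0,0,0],[8,0,0],[8,0,0],[7,0,0],[6,0,0],[6,0,0]], "turn": [0,0,0,0,0,0,0,0,0,0]}}

```text
time_s: 15.68
tcp_pos: [0.57, -0.2094, 0.0075]
tcp_rot: [0.707, 0.707, 0.0, 0.001]
wrist_force: [-0.4, -0.5, 1.4]
gripper_width: 0.0265
grip_force: 0.3
```

{"op": "play_rows", "data": {"grip": [0.3,0.3,0.3,0.3,0.3,0.3,0.3,0.3,0.3,0.3], "linear": [[6,0,0],[7,0,0],[8,0,0],[9,0,0],[10,0,0],[10,0,0],[10,0,0],[10,0,0],[10,0,0],[10,0,0]], "turn": [0,0,0,0,0,0,0,0,0,0]}}

```text
time_s: 16.52
tcp_pos: [0.5696, -0.1191, 0.0067]
tcp_rot: [0.707, 0.707, -0.0, -0.0]
wrist_force: [0.5, -0.7, 1.2]
gripper_width: 0.0263
grip_force: 0.9
```

```bash
python3 look.py
```

```text
[ 0.56956481 -0.11908105  0.00667592]
wrist red [320. 213.] [  49   46 1750] [ 0.5681 -0.0928] bay -0.37 0.025
wrist red [ 18. 267.] [16  3 37] [ 0.4169 -0.1212] bay -0.361 0.179
top red [163. 231.] [10 10 81] [0.5119 0.2832] bay 0.009 -0.01
top red [162. 258.] [11 10 82] [0.4531 0.2791] bay 0.019 0.048
top red [194. 283.] [21  6 35] [0.4012 0.2035] bay -0.042 0.117
```

{"op": "play_rows", "data": {"grip": [0.3,0.3,0.3,0.3,0.3,0.3,0.3,0.3,0.3,0.3], "linear": [[8,0,0],[10,0,0],[10,0,0],[10,0,0],[10,0,0],[10,0,0],[10,0,0],[10,0,0],[10,0,0],[10,0,0]], "turn": [0,0,0,0,0,0,0,0,0,0]}}

```text
time_s: 17.45
tcp_pos: [0.5696, -0.0211, 0.0067]
tcp_rot: [0.707, 0.707, -0.0, 0.0]
wrist_force: [-0.2, -0.6, -0.4]
gripper_width: 0.0261
grip_force: 0.1
```

{"op": "play_rows", "data": {"grip": [0.3,0.3,0.3,0.3,0.3,0.3,0.3,0.3,0.3,0.3], "linear": [[10,0,0],[10,0,0],[10,0,0],[10,0,0],[10,0,0],[10,0,0],[10,0,0],[10,0,0],[10,0,0],[10,0,0]], "turn": [0,0,0,0,0,0,0,0,0,0]}}

```text
time_s: 18.28
tcp_pos: [0.5696, 0.0788, 0.0066]
tcp_rot: [0.707, 0.707, -0.0, 0.0]
wrist_force: [-0.8, -1.1, -0.5]
gripper_width: 0.0261
grip_force: 0.1
```

{"op": "play_rows", "data": {"grip": [0.3,0.3,0.3,0.3,0.3,0.3,0.3,0.3,0.3,0.3], "linear": [[10,0,0],[10,0,0],[10,0,0],[10,0,0],[10,0,0],[10,0,0],[10,0,0],[10,0,0],[10,0,0],[10,0,0]], "turn": [0,0,0,0,0,0,0,0,0,0]}}

```text
time_s: 19.12
tcp_pos: [0.5696, 0.1788, 0.0066]
tcp_rot: [0.707, 0.707, -0.0, 0.0]
wrist_force: [0.6, -0.1, -0.2]
gripper_width: 0.0259
grip_force: 0.1
```

{"op": "play_rows", "data": {"grip": [0.3,0.3,0.3,0.3,0.3,0.3,0.3,0.3,0.3,0.3], "linear": [[10,0,0],[10,0,0],[10,0,0],[10,0,0],[10,0,0],[10,0,0],[9,0,0],[7,0,0],[4,0,0],[2,0,0]], "turn": [0,0,0,0,0,0,0,0,0,0]}}

```text
time_s: 19.95
tcp_pos: [0.5696, 0.2605, 0.0066]
tcp_rot: [0.707, 0.707, -0.0, 0.0]
wrist_force: [0.3, -0.2, -0.6]
gripper_width: 0.0265
grip_force: 0.1
```

```bash
python3 look.py
```

```text
[0.56958995 0.26051143 0.00661077]
wrist red [320. 212.] [  49   47 1802] [0.5685 0.2852] bay -0.003 -0.065
wrist red [197. 217.] [  48   47 1759] [0.5099 0.2829] bay 0.009 -0.008
wrist red [ 76. 224.] [  48   46 1701] [0.4511 0.2793] bay 0.019 0.05
wrist red [ 18. 267.] [16  4 28] [0.4175 0.2563] bay 0.005 0.088
wrist red [622. 268.] [20  3 31] [0.72   0.2561] bay -0.067 -0.205
top red [131. 220.] [ 5 15 35] [0.5328 0.3566] bay 0.075 -0.048
top red [162. 258.] [11 10 85] [0.453  0.2795] bay 0.019 0.048
top green [289. 177.] [11  9 78] [0.6385 0.009 ] bay -0.288 -0.067
```

All three are in. I'll retreat and take a last look.

{"op": "play_rows", "data": {"grip": [0.3,0.3,0.3,0.3,0.3,0.3,0.3,0.3,0.3,0.3], "linear": [[-6,0,0],[-12,0,0],[-17,0,0],[0,0,-30],[0,0,-40],[-30,0,-40],[-38,0,-10],[-38,0,0],[-30,0,0],[-15,0,0]], "turn": [0,0,0,0,0,0,0,0,0,0]}}

```text
time_s: 20.88
tcp_pos: [0.5691, 0.0741, 0.1206]
tcp_rot: [0.708, 0.706, -0.0, 0.001]
wrist_force: [0.8, -0.5, 0.1]
gripper_width: 0.0262
grip_force: 0.0
```

{"op": "play_rows", "data": {"grip": [0.3,0.3,0.3,0.3,0.3,0.3], "linear": [[-20,0,0],[-20,0,0],[-10,0,0],[0,0,0],[0,0,0],[0,0,0]], "turn": [0,0,0,0,0,0]}}

```text
time_s: 21.38
tcp_pos: [0.5694, 0.0293, 0.1199]
tcp_rot: [0.707, 0.707, 0.0, -0.0]
wrist_force: [-1.1, 0.9, -0.2]
gripper_width: 0.0264
grip_force: 0.0
```

```bash
python3 look.py
```

```text
[0.56938785 0.02925257 0.11991944]
wrist green [402. 226.] [ 28  27 606] [0.6361 0.009 ] bay -0.287 -0.065
top red [175. 179.] [ 29  11 130] [0.6287 0.2652] bay -0.037 -0.119
top red [164. 204.] [11 11 83] [0.5708 0.2855] bay -0.003 -0.067
top red [163. 231.] [10 10 85] [0.5118 0.2833] bay 0.009 -0.01
top red [143. 273.] [ 40  58 198] [0.4182 0.3178] bay 0.065 0.073
top red [162. 258.] [11 12 92] [0.453 0.279] bay 0.019 0.048
top green [289. 177.] [11  9 77] [0.6388 0.0093] bay -0.288 -0.068
```

View pics/last.png

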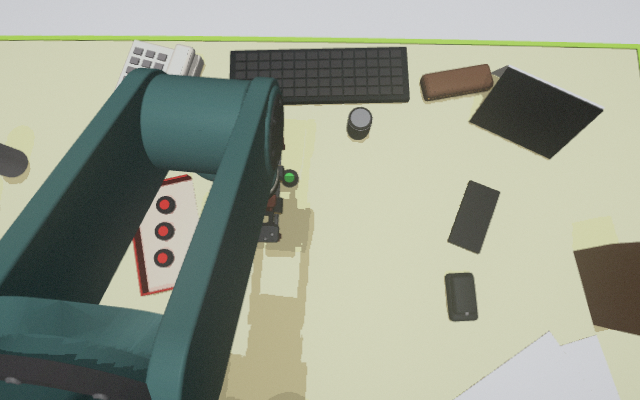

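The three red-dot caps lie flat inside the bay at pixels (164,204), (163,231) and (162,258). The green-dot cap is still at (289,177), and the arm is touching nothing.

```bash
python3 -c "from bench import *;print(sign_off())"
```

```text
the job is handed in; nothing more can be done
None
```

All three red-dot caps are flat and wholly inside the bay with at least 25 mm to spare, the green-dot cap is where it was, nothing else was touched, and the job was handed in at about 21.5 s.

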